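# Draw a carrier out of its T-slot rail and hold it over the fixture pocket

## Robot

A 6-joint arm with a two-finger parallel gripper is mounted at the origin on a cart in front of the work surface, level with it; the furniture and walls round the work are solid. World frame = base frame: x ahead of the robot, y to its left, z up, the work surface at z = 0. Lengths are in m, angles in degrees, forces in N, time in s.
With the tool pointing down it reaches from about 0.4 to 0.825 m from the base axis. Payload 7 kg.
Tool frame: the origin (TCP) lies on the front face of the gripper's body, between the roots of the fingers; the fingertips stand 66 mm ahead of it and the grasp point (between the pads) lies 47 mm ahead of it; z points along the fingers, y is the line along which they close (so a half turn about z gives the same grasp; the last joint's range is limited). The gripper opens to 88 mm and grips with 3 to 60 N. Pads are 19 mm wide; open, the fingers measure 130 mm over their backs; the gripper's body (78 mm by 193 mm) begins 47 mm behind the grasp point.
Start: joints at [-49.211, 20.546, 0.682, 0, -70.136, -16.507], TCP at [0.278, -0.615, 0.292] pointing down, gripper open.
Joint ranges: [-176.03, 176.03], [-82.01, 121.73], [-58.28, 71.71], [-173.87, 95.51], [-174.79, -0.11], [-173.66, 173.66]. Speed limits (degrees/s): [136.94, 136.94, 172.46, 180, 180, 180].

## Interface

Orientations are given as [roll, pitch, yaw] about the fixed x, y, z axes, in that order (R = Rz(yaw) Ry(pitch) Rx(roll)).
In Python, from plant import ctrl gives the robot as it stands.
- The arm moves only by the tool send_rows, never from a script. Its argument "deltas" is a list of rows, each a list of 2 entries, a list of its own where there are three numbers: the shift along the tool's x, y, z each as a share of 800 mm, from -1 to 1, then the turn about the tool's z as a share of 90 degrees, from -1 to 1. A call has exactly 5 rows; each row is the pose to reach, as a shift and turn from the pose commanded when the call began, along the tool's axes at that moment; what a row does not reach only later rows make up. A row lasts 1/12 s, in which the tool goes at most 41.7 mm and 7.16 degrees, less where a joint would pass 70% of its speed; a pose out of reach is approached as far as the arm can. A call with a number of a shift or a turn outside -1 to 1 is refused whole. A call with a gripper value outside its range is refused whole. "gripper" is the opening, from 0 (shut) to 1 (fully open), set as the call begins (left out, the last holds). The fingers move at their own pace and stop on an object; the grip force is fixed at half the most. Time passes only in rows, so rows that repeat a pose let the fingers close, or fill a call up. It gives the time, the measured TCP pose, the force, the opening and the grip force at its end, in the units of the state.
- ctrl.get_obs(): the state, without advancing time (a new reading comes with each control period).
- ctrl.snapshot(name): name is "scene" or "top" or "wrist"; returns a dict with "color" (400x640x3 uint8, red, green, blue), "vertical_fov" (degrees; the focal length in pixels is half the picture's height over the tangent of half this angle, whatever the lens; pixels are square), "cx", "cy" (the principal point, pixels), "rvec" (rotation vector, rad) and "tvec" (3), from world to camera coordinates, as OpenCV has them. Camera axes: x right, y down, z forward; pixel columns grow to the right and rows downward; lengths in m; the calibration is good to about 2 mm. A picture is of the moment at which its call begins. There is no depth.
- ctrl.close_job(): hands the job in; it is judged then, once.
Trained networks look in a picture, given as the dict that the camera call returned (one of the last four; its "shot" number tells which), for a name from the list of things; names that differ only in an ending like _2 or _b are one class to them, and where a whole thing is asked for, a point or a joint stands for the part that bears it (a point fixed in the world has none). Each returns a list of dicts, best first, with "conf" (0 to 1); they miss things now and then, are a little off and sometimes report something else, mostly with a low value. They report only what shows in the picture. A call takes as long as a camera call. They do not tell look-alikes from the thing itself.
- ctrl.boxes_of(picture, thing): "xy" ([column, row] as shares, 0 to 1, of the picture: columns of its width, rows of its height, amid what is visible of it).
- ctrl.cut_out(picture, thing): "pixels" (400x640 bool, what is visible of it) and "xy" ([column, row] as shares, 0 to 1, of the picture: columns of its width, rows of its height, amid what is visible of it).
The state is a dict: "clock": time; "joint_pos": joint angles; "qvel": joint speeds; "tau": joint torques, N m; "tool_pos": TCP position; "orientation": TCP orientation; "force": force on the tool from outside, world axes, zero at the start; "moment": the same for the moment, N m; "opening": finger opening in m; "gripper_force": force on a finger pad.
Only numpy, scipy, OpenCV 4.12 (cv2) and the standard library are available. Lean on these libraries where they do the work, as an engineer would, in place of code of your own. Each camera call takes 0.05 s, during which the arm holds its last target. There are 200 camera calls.

## Task

Slide the red workpiece carrier out of the open end of its T-slot storage rail, carry it over the row of bins, and hold it about a centimetre above the plate with the oblong pocket, upright, centred over the pocket and turned so that it could go straight down into it. Do not let the carrier touch either blue plate and do not shift the bins or the teal jar. The program finishes while still holding the carrier still in the air there, because the pocket will be brushed out before it is seated.

Things in the scene. Friction and masses are not known exactly. Their poses are not given: they have to be found in the camera images.
- carrier: Workpiece carrier, loose, 0.2 to 0.45 kg: steel foot flange 60 (x) x 48 (y) x 10 (z) mm, on its middle a red upright grip block 40 (x) x 24 (y) mm; total height 72 mm. Origin: centre of the underside; z up. It starts standing in the rail's slot, axes parallel to the rail's. Grip the red block across its 24 mm (along y), above the rail's lips. A half turn about z makes no difference.
- rail: Storage rail, fixed, grey, 160 (x) x 90 (y) x 24 (z) mm. Origin: centre of underside. T-slot along x: floor 6 mm above the bench, 52 mm wide, 12 mm high, under two lips (tops at 24 mm) with a 30 mm gap. Open at the -x end (towards the robot); a 30 mm high dark stop closes the +x end. The carrier can only slide out along -x, and is free when its origin is over 110 mm from the rail's origin.
- fixture: The target: blue plate with a black-floored OBLONG pocket, fixed to the bench, 110 (x) x 96 (y) x 20 (z) mm. Origin: centre of the underside. The pocket, in the middle of the top, is 68 (x) x 56 (y) x 12 (deep) mm; the carrier's flange fits with its x along the plate's x, either way round.
- fixture_mouth (a point): Centre of the oblong pocket's mouth, at the level of the plate's top face (20 mm above the bench); axes as the plate's.
- round_fixture: A like blue plate, 110 x 96 x 20 mm, fixed, with a black-floored ROUND pocket of 56 mm diameter; not the target. Its place may be swapped with that of the other plate. Origin: centre of the underside.
- green_bin: Loose green open bin with bolts, 171 (x) x 112 (y) x 70 (z) mm, nearer one of the row of two bins between the rail and the plates. Origin: centre of the underside; x along its length, away from the robot.
- yellow_bin: Loose yellow open bin with pipe clips, 172 (x) x 107 (y) x 72 (z) mm, behind the green one in the row. Origin: middle of the underside.
- teal_jar: Loose teal jar with a metal lid, 60 mm across, 62 mm high, left of the rail; bystander. Origin: centre of the underside.
There are look-alikes about, which are no part of the job. Of the things that look like the carrier, the larger one is meant.

How it is judged:
By the outcome, as a careful person would: the job done as asked, in the order asked, and still so for the second after the job is handed in, while the arm keeps its last pose, push and grip.
It also fails if it takes over 50 s, if anything falls off the work surface, if the arm or the gripper's body presses on something with over 40 N, if the wrist force passes 120 N, or if a joint passes its speed limit or range.

## Working session

There is one attempt and no reset: what is moved stays moved. The work goes in short steps, Python scripts to look and compute and a tool call to move; the robot and the scene stay as the last step left them, time stands still between calls to the robot, and variables do not carry over. Pictures are saved under pics/ and viewed, at most 10 in all, crops included, and the job is handed in when it is done.

Besides the shell and the picture viewer there is one more tool, called after ">>>" by a JSON object that holds its "op" and its "data". send_rows: Moves the arm, as the interface text tells. Shift numbers are shares of 800 mm and turn numbers shares of 90 degrees, none past 1 either way. Its arguments: {"type":"object","properties":{"deltas":{"type":"array","items":{"type":"array"}},"gripper":{"type":"number"}},"required":["deltas"]}

```bash
mkdir -p pics; ls; cat > h.py <<'E'
import numpy as np, cv2
from plant import ctrl
from scipy.spatial.transform import Rotation as Ro
def save(p,n,crop=None,s=1):
    im=p["color"][:,:,::-1]
    if crop: a,b,c,d=crop; im=im[b:d,a:c]
    cv2.imwrite("pics/"+n,cv2.resize(im,None,fx=s,fy=s,interpolation=cv2.INTER_CUBIC))
def cam(p):
    f=200/np.tan(np.radians(p["vertical_fov"])/2)
    K=np.array([[f,0,p["cx"]],[0,f,p["cy"]],[0,0,1.]])
    return K,cv2.Rodrigues(np.array(p["rvec"],float))[0],np.array(p["tvec"],float).reshape(3)
def unproj(p,uv,z):
    K,R,t=cam(p); uv=np.atleast_2d(uv)
    d=(R.T@np.linalg.inv(K)@np.c_[uv,np.ones(len(uv))].T).T; o=-R.T@t
    return o+d*((z-o[2])/d[:,2])[:,None]
def proj(p,X):
    K,R,t=cam(p); q=(K@(R@np.atleast_2d(X).T+t[:,None])).T
    return q[:,:2]/q[:,2:]
E
python3 - <<'E'
from h import *
np.set_printoptions(precision=4,suppress=True)
print(ctrl.get_obs())
for n in("top","scene"):
    p=ctrl.snapshot(n); save(p,n+"0.png",s=1.25)
    K,R,t=cam(p);print(n,K[0,0],p["cx"],p["cy"],-R.T@t, p.keys())
    for th in("carrier","rail","fixture","round_fixture","green_bin","yellow_bin","teal_jar"):
        for b in ctrl.cut_out(p,th)[:3]: 
            uv=np.array(b["xy"])*[640,400]; print(th,b["conf"],uv,unproj(p,uv,0.02)[0])
E
```

```text
pics
{'clock': 0.0, 'joint_pos': array([-49.2132,  20.5931,   0.632 ,  -0.0185, -70.1353, -16.5102]), 'qvel': array([-0.1223, -0.0607, -0.0221,  0.0083, -0.0037,  0.1366]), 'tau': array([  0.0008, -58.2716,  29.3065,   6.997 ,   0.0069,  -0.0001]), 'tool_pos': array([ 0.2774, -0.615 ,  0.2912]), 'orientation': array([ 179.9026,   -0.0107, -155.7297]), 'force': array([ 0.2726, -0.4757,  0.0204]), 'moment': array([ 0.0285, -0.0216,  0.0135]), 'gripper_force': 0.0, 'opening': 0.08785864708492115}
top 410.5378254234355 321.2199703657794 200.84768063246594 [0.4596 0.0648 1.3485] dict_keys(['color', 'vertical_fov', 'cx', 'cy', 'rvec', 'tvec', 'shot'])
carrier 0.44 [267.072 188.68 ] [0.5948 0.2322 0.02  ]
rail 0.71 [268.224 202.2  ] [0.5508 0.228  0.02  ]
fixture 0.65 [433.792 225.88 ] [ 0.4745 -0.3081  0.02  ]
round_fixture 0.64 [378.112 231.   ] [ 0.4579 -0.1276  0.02  ]
green_bin 0.66 [323.392 227.4  ] [0.4694 0.0492 0.02  ]
yellow_bin 0.8 [325.888 168.6  ] [0.6609 0.0411 0.02  ]
teal_jar 0.86 [199.616 215.32 ] [0.5081 0.449  0.02  ]
scene 434.2650165414923 319.28942449042097 195.88455828914886 [-0.0364  0.6708  0.8579] dict_keys(['color', 'vertical_fov', 'cx', 'cy', 'rvec', 'tvec', 'shot'])
carrier 0.7 [257.6  223.88] [0.6094 0.2211 0.02  ]
rail 0.8 [274.368 241.12 ] [0.5338 0.2319 0.02  ]
fixture 0.96 [417.472 152.48 ] [ 0.4662 -0.3105  0.02  ]
round_fixture 0.58 [382.272 184.88 ] [ 0.458  -0.1181  0.02  ]
green_bin 0.96 [344.   210.68] [0.4727 0.0332 0.02  ]
yellow_bin 0.57 [293.504 177.6  ] [0.669  0.0291 0.02  ]
teal_jar 0.86 [213.12 299.8 ] [0.5105 0.4411 0.02  ]
```

View pics/top0.png

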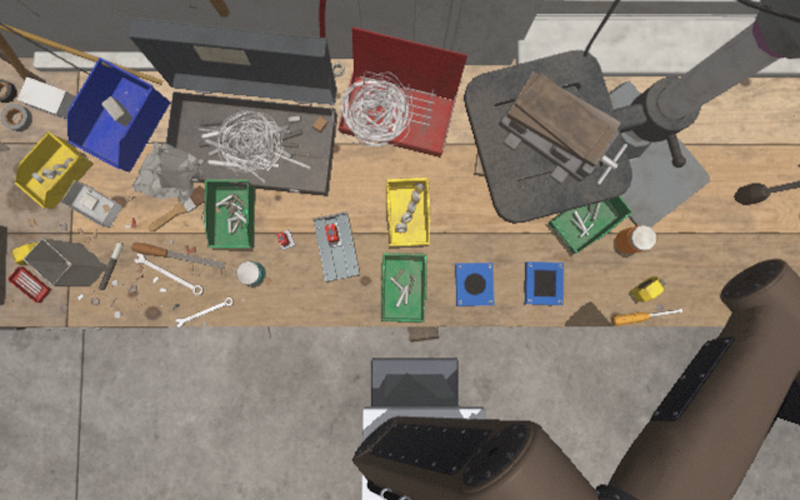

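View pics/scene0.png

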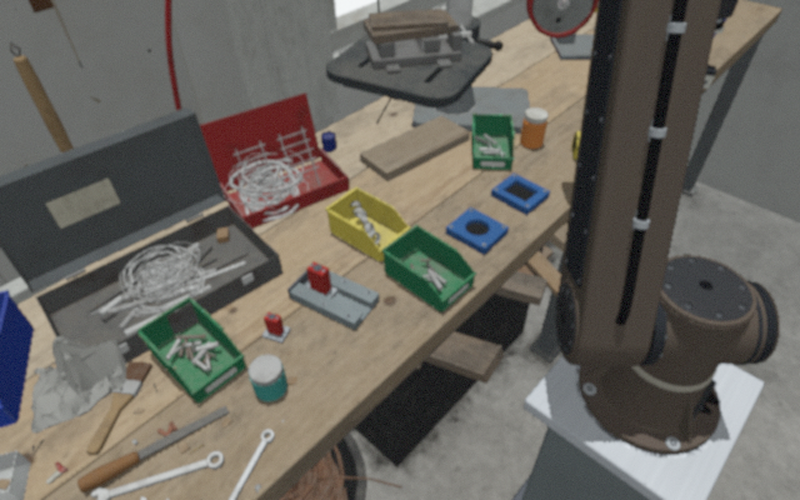

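The top picture shows the candidates: a red block in the grey rail at (266,187) in native pixels, and a smaller red block on the bench at (228,191). The one in the rail fits because it is larger and stands in the slot. The oblong plate is at (434,226) and the round one at (378,231). I'll confirm the carrier in a crop and fit the poses.

```bash
cat >> h.py <<'E'
from scipy.optimize import minimize
def boxmask(p,x,y,yaw,dims,S=4):
    lx,ly,lz=dims; c,s=np.cos(yaw),np.sin(yaw)
    P=np.array([[x+c*a-s*b,y+s*a+c*b,z] for a in(-lx/2,lx/2) for b in(-ly/2,ly/2) for z in(0,lz)])
    h=cv2.convexHull(proj(p,P).astype(np.float32))
    m=np.zeros((400,640),np.uint8); cv2.fillConvexPoly(m,np.round(h*16).astype(np.int32),255,cv2.LINE_AA,4); return m/255.
def fit(views,dims,x0):
    ms=[(p,cv2.GaussianBlur(m.astype(float),(3,3),0)) for p,m in views]
    f=lambda v:sum(np.abs(boxmask(p,*v,dims)-m).sum() for p,m in ms)
    best=min((minimize(f,[x0[0],x0[1],y0],method="Nelder-Mead",options=dict(initial_simplex=np.array([[x0[0],x0[1],y0],[x0[0]+.02,x0[1],y0],[x0[0],x0[1]+.02,y0],[x0[0],x0[1],y0+.1]]))) for y0 in np.radians([x0[2]-10,x0[2],x0[2]+10])),key=lambda r:r.fun)
    return best.x[:2],np.degrees(best.x[2]),best.fun
E
python3 - <<'E'
from h import *
np.set_printoptions(precision=4,suppress=True)
T=ctrl.snapshot("top");S=ctrl.snapshot("scene")
save(S,"crop1.png",(190,180,320,300),5)
def get(p,n): 
    r=ctrl.cut_out(p,n); return r[0]["pixels"]
D=dict(rail=((.16,.09,.024),(.55,.228,12)),fixture=((.11,.096,.02),(.47,-.308,0)),round_fixture=((.11,.096,.02),(.458,-.12,0)),green_bin=((.171,.112,.07),(.465,.04,0)),yellow_bin=((.172,.107,.072),(.65,.04,0)))
for n,(d,x0) in D.items():
    mt,ms=get(T,n),get(S,n)
    if n=="rail": 
        mt=mt|get(T,"carrier"); ms=ms|get(S,"carrier")
    print(n,fit([(T,mt)],d,x0),fit([(S,ms)],d,x0))
for p in(T,S):
    r=ctrl.cut_out(p,"carrier")
    for q in r: print(q["conf"],q["pixels"].sum(),unproj(p,np.array(q["xy"])*[640,400],.05))
    c=p["color"].astype(int); red=(c[:,:,0]>110)&(c[:,:,1]<70)&(c[:,:,2]<80)
    n,l,st,ce=cv2.connectedComponentsWithStats(red.astype(np.uint8))
    for i in range(1,n):
        if st[i,4]>15:
            X=unproj(p,ce[i],.05)[0]
            if .4<X[0]<.75 and .1<X[1]<.4: print(st[i],ce[i],X,unproj(p,ce[i],.072)[0])
E
```

```text
rail (array([0.5697, 0.2262]), np.float64(11.920908122683274), np.float64(604.271568627451)) (array([0.5684, 0.2276]), np.float64(10.360328075932207), np.float64(209.85294117647058))
fixture (array([ 0.4738, -0.3133]), np.float64(-1.6829104083382889), np.float64(82.70392156862745)) (array([ 0.4727, -0.3138]), np.float64(0.3109162055996629), np.float64(89.63725490196079))
round_fixture (array([ 0.4721, -0.133 ]), np.float64(1.7111510999924915), np.float64(88.02598039215687)) (array([ 0.4704, -0.1324]), np.float64(2.880835661599519), np.float64(112.13970588235293))
green_bin (array([0.466 , 0.0514]), np.float64(0.08945368778749954), np.float64(203.63529411764705)) (array([0.4635, 0.0512]), np.float64(-4.0515415789655576), np.float64(398.3843137254902))
yellow_bin (array([0.6524, 0.0382]), np.float64(2.6809067970581446), np.float64(295.34362745098036)) (array([0.6619, 0.0411]), np.float64(-3.8711805783150774), np.float64(510.45637254901965))
0.72 370 [[0.5074 0.4526 0.05  ]]
0.55 153 [[0.5689 0.3449 0.05  ]]
0.44 167 [[0.5981 0.2262 0.05  ]]
[262 180   8  13  34] [266.3824 187.5588] [0.5953 0.2306 0.05  ] [0.593  0.2278 0.072 ]
0.87 411 [[0.5822 0.2408 0.05  ]]
0.57 351 [[0.5653 0.3769 0.05  ]]
[246 214  17   7  47] [253.5106 217.1277] [0.6117 0.2286 0.05  ] [0.5941 0.2406 0.072 ]
[212 254  13   5  30] [217.1333 256.1   ] [0.5799 0.3696 0.05  ] [0.5632 0.3778 0.072 ]
```

View pics/crop1.png

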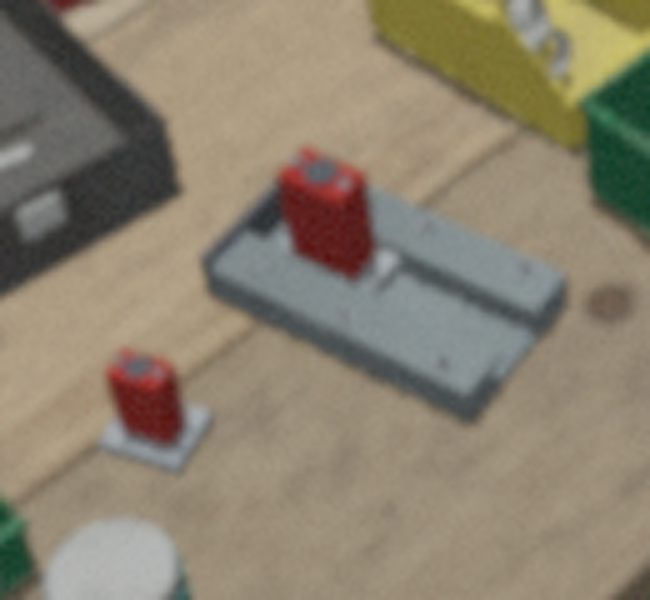

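The crop confirms it: the red block standing in the rail slot (crop ~(325,215)) is larger than the loose one at (145,400). I'll set out toward a point above it.

>>> {"op": "send_rows", "data": {"deltas": [[[-0.0315, 0.032, 0], 0], [[-0.063, 0.064, 0], 0], [[-0.0945, 0.096, 0], 0], [[-0.126, 0.128, 0], 0], [[-0.1575, 0.16, 0], 0]], "gripper": 1}}

```text
clock: 2.02
tool_pos: [0.34, -0.4453, 0.2922]
orientation: [-180.0, 0.0, -155.7]
force: [1.4, -0.5, 0.0]
opening: 0.088
gripper_force: 0.0
```

>>> {"op": "send_rows", "data": {"deltas": [[[-0.0315, 0.032, 0], 0], [[-0.063, 0.064, 0], 0], [[-0.0945, 0.096, 0], 0], [[-0.126, 0.128, 0], 0], [[-0.1575, 0.16, 0], 0]]}}

```text
clock: 2.43
tool_pos: [0.4022, -0.2767, 0.2925]
orientation: [-180.0, 0.0, -155.7]
force: [0.5, -0.2, 0.7]
opening: 0.088
gripper_force: 0.0
```

>>> {"op": "send_rows", "data": {"deltas": [[[-0.0315, 0.032, 0], 0], [[-0.063, 0.064, 0], 0], [[-0.0945, 0.096, 0], 0], [[-0.126, 0.128, 0], 0], [[-0.1575, 0.16, 0], 0]]}}

```text
clock: 2.85
tool_pos: [0.4644, -0.108, 0.2927]
orientation: [-180.0, 0.1, -155.7]
force: [0.7, -0.7, -0.8]
opening: 0.0879
gripper_force: 0.0
```

>>> {"op": "send_rows", "data": {"deltas": [[[-0.0315, 0.032, 0], 0], [[-0.063, 0.064, 0], 0], [[-0.0945, 0.096, 0], 0], [[-0.126, 0.128, 0], 0], [[-0.1575, 0.16, 0], 0]]}}

```text
clock: 3.27
tool_pos: [0.5267, 0.0606, 0.2926]
orientation: [-180.0, 0.0, -155.7]
force: [-0.6, -0.3, 0.1]
opening: 0.0876
gripper_force: 0.0
```

>>> {"op": "send_rows", "data": {"deltas": [[[-0.0315, 0.032, 0], 0.04], [[-0.063, 0.064, 0], 0.08], [[-0.0945, 0.096, 0], 0.12], [[-0.126, 0.128, 0], 0.148], [[-0.1575, 0.16, 0], 0.148]]}}

```text
clock: 3.68
tool_pos: [0.5889, 0.229, 0.2923]
orientation: [180.0, 0.0, -169.2]
force: [1.5, -0.8, 0.2]
opening: 0.0874
gripper_force: 0.0
```

```bash
python3 - <<'E'
from h import *
np.set_printoptions(precision=4,suppress=True)
o=ctrl.get_obs();print(o["tool_pos"],o["orientation"])
W=ctrl.snapshot("wrist");save(W,"w1.png",s=1.25)
K,R,t=cam(W);print(-R.T@t,K[0,0])
for q in ctrl.cut_out(W,"rail")[:1]:
    print(q["conf"]); m=q["pixels"]
    for c in ctrl.cut_out(W,"carrier")[:3]: print("c",c["conf"],np.array(c["xy"])*[640,400],unproj(W,np.array(c["xy"])*[640,400],.06)); m=m|c["pixels"]
    print(fit([(W,q["pixels"])],(.16,.09,.024),(.569,.227,11)))
E
```

```text
[0.5889 0.229  0.2923] [ 179.9896    0.0212 -169.1895]
[0.5233 0.2181 0.3845] 355.35595015889345
0.78
c 0.9 [322.816 181.48 ] [[0.5902 0.2337 0.06  ]]
c 0.86 [440.128 194.92 ] [[0.5822 0.3446 0.06  ]]
(array([0.5681, 0.2295]), np.float64(11.710096099908778), np.float64(2455.556862745098))
```

View pics/w1.png

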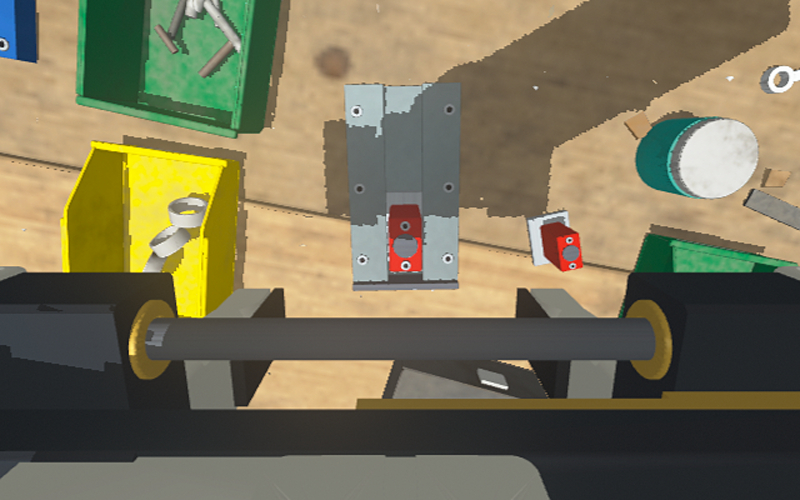

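The wrist view shows the carrier's red block with its top-face centre at (405,247) in the enlarged image, inside the rail with corners at (346,84), (460,83), (353,283) and (459,283). The small look-alike is at (570,253).

```bash
python3 - <<'E'
from h import *
np.set_printoptions(precision=4,suppress=True)
W=ctrl.snapshot("wrist")
b=unproj(W,np.array([[405,247],[405,227],[405,266],[387,272],[423,272]])/1.25,.072);print(b)
s=unproj(W,np.array([[357,111],[449,109],[359,188],[448,187],[362,260],[447,258]])/1.25,.024);print(s,s.mean(0))
for i in(0,1): d=s[i]-s[i+4]; d*=-1; print(np.degrees(np.arctan2(d[1],d[0])))
c=unproj(W,np.array([[345,84],[460,83]])/1.25,.024);print(c,c.mean(0))
d=c[0]-c[1];print(np.linalg.norm(d),np.degrees(np.arctan2(d[1],d[0])))
E
```

```text
[[0.6016 0.2372 0.072 ]
 [0.5871 0.2343 0.072 ]
 [0.6157 0.24   0.072 ]
 [0.6227 0.2279 0.072 ]
 [0.6176 0.2539 0.072 ]]
[[0.514  0.1824 0.024 ]
 [0.4989 0.252  0.024 ]
 [0.5725 0.1941 0.024 ]
 [0.5579 0.2644 0.024 ]
 [0.6317 0.2068 0.024 ]
 [0.6162 0.2766 0.024 ]] [0.5652 0.2294 0.024 ]
11.740010663499381
11.856487146803628
[[0.4963 0.17   0.024 ]
 [0.4787 0.2561 0.024 ]] [0.4875 0.2131 0.024 ]
0.08783117798639098 -78.43616515700288
```

>>> {"op": "send_rows", "data": {"deltas": [[[-0.0175, 0.0071, 0.03], -0.01], [[-0.0175, 0.0071, 0.07], -0.01], [[-0.0175, 0.0071, 0.11], -0.01], [[-0.0175, 0.0071, 0.15], -0.01], [[-0.0175, 0.0071, 0.18], -0.01]]}}

```text
clock: 4.3
tool_pos: [0.6003, 0.2337, 0.1461]
orientation: [-180.0, -0.1, -168.2]
force: [-0.3, -0.5, -0.3]
opening: 0.0876
gripper_force: 0.0
```

>>> {"op": "send_rows", "data": {"deltas": [[[0, 0, 0.02], 0], [[0, 0, 0.04], 0], [[0, 0, 0.055], 0], [[0, 0, 0.059], 0], [[0, 0, 0.059], 0]]}}

```text
clock: 4.72
tool_pos: [0.601, 0.2346, 0.1005]
orientation: [-180.0, -0.1, -168.2]
force: [-0.8, 0.3, -0.2]
opening: 0.0876
gripper_force: 0.0
```

>>> {"op": "send_rows", "data": {"deltas": [[[0, 0, 0], 0], [[0, 0, 0], 0], [[0, 0, 0], 0], [[0, 0, 0], 0], [[0, 0, 0], 0]], "gripper": 0}}

```text
clock: 5.13
tool_pos: [0.6015, 0.2356, 0.1016]
orientation: [180.0, 0.0, -168.1]
force: [-0.5, -0.2, 0.4]
opening: 0.0603
gripper_force: 0.0
```

>>> {"op": "send_rows", "data": {"deltas": [[[0, 0, 0], 0], [[0, 0, 0], 0], [[0, 0, 0], 0], [[0, 0, 0], 0], [[0, 0, 0], 0]]}}

```text
clock: 5.55
tool_pos: [0.6013, 0.2354, 0.1009]
orientation: [-180.0, -0.0, -168.1]
force: [-0.1, 0.1, 0.1]
opening: 0.0266
gripper_force: 0.0
```

>>> {"op": "send_rows", "data": {"deltas": [[[0, 0, 0], 0], [[0, 0, 0], 0], [[0, 0, 0], 0], [[0, 0, 0], 0], [[0, 0, 0], 0]]}}

```text
clock: 5.97
tool_pos: [0.6013, 0.2354, 0.1009]
orientation: [-180.0, -0.0, -168.1]
force: [0.4, -0.8, -1.1]
opening: 0.024
gripper_force: 30.0
```

>>> {"op": "send_rows", "data": {"deltas": [[[0.003, 0, -0.001], 0], [[0.01, 0, -0.001], 0], [[0.018, 0, -0.001], 0], [[0.026, 0, -0.001], 0], [[0.034, 0, -0.001], 0]]}}

```text
clock: 6.38
tool_pos: [0.5736, 0.2295, 0.1016]
orientation: [-180.0, -0.0, -168.1]
force: [0.6, -1.1, -4.3]
opening: 0.024
gripper_force: 30.0
```

>>> {"op": "send_rows", "data": {"deltas": [[[0.012, 0, 0], 0], [[0.026, 0, 0], 0], [[0.04, 0, 0], 0], [[0.054, 0, 0], 0], [[0.068, 0, 0], 0]]}}

```text
clock: 6.8
tool_pos: [0.5202, 0.2183, 0.1018]
orientation: [180.0, -0.0, -168.1]
force: [-0.1, 0.4, -2.5]
opening: 0.0238
gripper_force: 30.0
```

>>> {"op": "send_rows", "data": {"deltas": [[[0.015, 0, 0], 0], [[0.03, 0, 0], 0], [[0.05, 0, 0], 0], [[0.07, 0, 0], 0], [[0.085, 0, 0], 0]]}}

```text
clock: 7.22
tool_pos: [0.4531, 0.2039, 0.1018]
orientation: [180.0, -0.0, -168.1]
force: [-0.7, 0.1, -2.6]
opening: 0.0238
gripper_force: 30.0
```

>>> {"op": "send_rows", "data": {"deltas": [[[0.01, 0, 0], 0], [[0.016, 0, 0], 0], [[0.016, 0, 0], 0], [[0.016, 0, 0], 0], [[0.016, 0, 0], 0]]}}

```text
clock: 7.63
tool_pos: [0.443, 0.2025, 0.1019]
orientation: [180.0, 0.0, -168.1]
force: [-0.2, -0.5, -3.1]
opening: 0.0239
gripper_force: 30.0
```

>>> {"op": "send_rows", "data": {"deltas": [[[0, 0, -0.03], 0], [[0, 0, -0.07], 0], [[0, 0, -0.11], 0], [[0, 0, -0.15], 0], [[0, 0, -0.19], 0]]}}

```text
clock: 8.05
tool_pos: [0.4426, 0.2019, 0.2553]
orientation: [-180.0, -0.0, -168.2]
force: [0.6, 1.5, -3.7]
opening: 0.0238
gripper_force: 30.0
```

>>> {"op": "send_rows", "data": {"deltas": [[[0, 0, -0.03], 0], [[0, 0, -0.05], 0], [[0, 0, -0.06], 0], [[0, 0, -0.06], 0], [[0, 0, -0.06], 0]]}}

```text
clock: 8.47
tool_pos: [0.4423, 0.2019, 0.3009]
orientation: [180.0, -0.0, -168.2]
force: [-0.8, -0.1, -4.0]
opening: 0.024
gripper_force: 30.0
```

>>> {"op": "send_rows", "data": {"deltas": [[[0.003, -0.02, 0], 0], [[0.008, -0.05, 0], 0], [[0.013, -0.085, 0], 0], [[0.018, -0.12, 0], 0], [[0.024, -0.16, 0], 0]]}}

```text
clock: 8.88
tool_pos: [0.4493, 0.0718, 0.2998]
orientation: [-180.0, -0.2, -168.1]
force: [0.5, -0.2, -2.1]
opening: 0.0239
gripper_force: 30.0
```

>>> {"op": "send_rows", "data": {"deltas": [[[0.005, -0.032, 0], 0], [[0.01, -0.064, 0], 0], [[0.014, -0.096, 0], 0], [[0.019, -0.128, 0], 0], [[0.024, -0.16, 0], 0]]}}

```text
clock: 9.3
tool_pos: [0.4567, -0.0578, 0.2998]
orientation: [180.0, -0.2, -168.1]
force: [0.9, 0.2, -3.2]
opening: 0.0238
gripper_force: 30.0
```

>>> {"op": "send_rows", "data": {"deltas": [[[0.005, -0.032, 0], 0], [[0.01, -0.064, 0], 0], [[0.014, -0.096, 0], 0], [[0.019, -0.128, 0], 0], [[0.024, -0.16, 0], 0]]}}

```text
clock: 9.72
tool_pos: [0.4642, -0.1868, 0.2996]
orientation: [179.9, -0.2, -168.2]
force: [0.5, 0.3, -3.2]
opening: 0.0239
gripper_force: 30.0
```

>>> {"op": "send_rows", "data": {"deltas": [[[0.006, -0.04, 0], 0.03], [[0.012, -0.08, 0], 0.07], [[0.017, -0.115, 0], 0.11], [[0.021, -0.145, 0], 0.136], [[0.024, -0.16, 0], 0.136]]}}

```text
clock: 10.13
tool_pos: [0.4719, -0.3171, 0.299]
orientation: [179.9, -0.2, 179.4]
force: [1.6, 0.2, -3.4]
opening: 0.0237
gripper_force: 30.0
```

```bash
python3 - <<'E'
from h import *
np.set_printoptions(precision=4,suppress=True)
o=ctrl.get_obs();print(o["tool_pos"],o["orientation"])
W=ctrl.snapshot("wrist");save(W,"w2.png",s=1.25)
np.save("w2.npy",W,allow_pickle=True)
S=ctrl.snapshot("scene");save(S,"s2.png",(270,60,430,180),5)
for n in("fixture","carrier"):
    for q in ctrl.cut_out(W,n)[:3]: print(n,q["conf"],np.array(q["xy"])*[800,500])
E
```

```text
[ 0.4719 -0.3171  0.299 ] [179.9441  -0.2296 179.3862]
fixture 0.91 [403.6 184. ]
carrier 0.69 [398.  271.5]
```

View pics/w2.png

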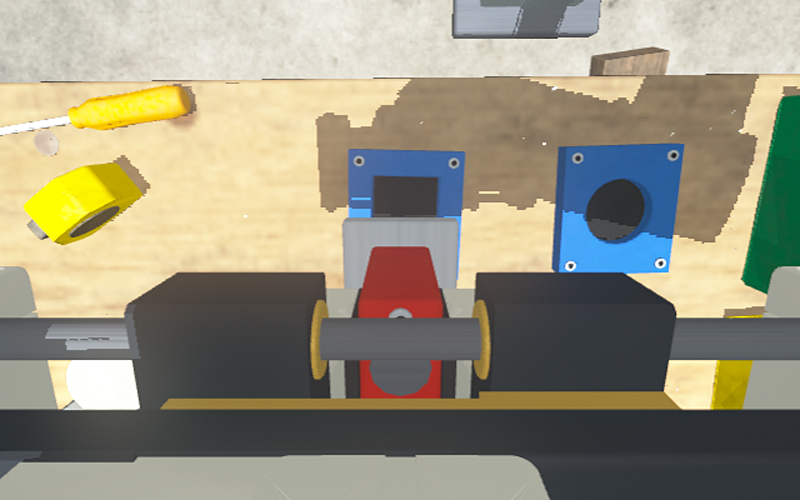

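View pics/s2.png

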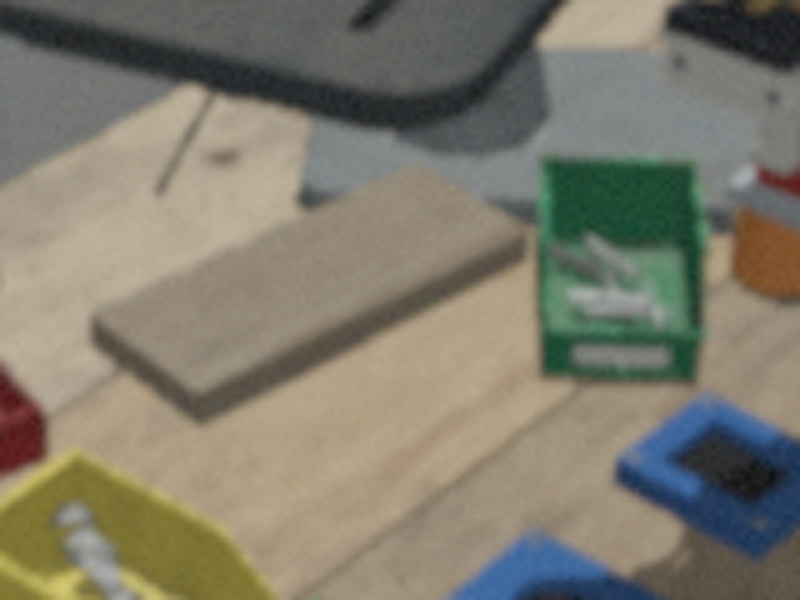

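The wrist view shows the oblong plate's near corners at (348,150) and (465,152) and the pocket's near edge at (373–438,177). The held carrier's flange front edge is at (344–457,219). I'll measure both more finely.

```bash
python3 - <<'E'
from h import *
np.set_printoptions(precision=4,suppress=True)
W=np.load("w2.npy",allow_pickle=True).item()
c=W["color"].astype(int);g=c.sum(2)
blue=(c[:,:,2]>c[:,:,0]+40)
def line(pts): 
    return cv2.fitLine(np.float32(pts),cv2.DIST_HUBER,0,.01,.01).ravel()
# plate edges: left/right per row, top per col
L=[];Rr=[]
for r in range(128,170):
    b=np.where(blue[r,270:385])[0]+270; L.append((b[0]-.0,r+.5)); Rr.append((b[-1]+1.,r+.5))
Tp=[(q+.5,np.where(blue[100:170,q])[0][0]+100.) for q in range(290,362)]
# pocket edges (dark)
dark=g<150
pl=[];pr=[];pt=[]
for r in range(146,170):
    b=np.where(dark[r,285:365])[0]+285
    if len(b): pl.append((b[0]*1.,r+.5));pr.append((b[-1]+1.,r+.5))
for q in range(305,345):
    b=np.where(dark[125:165,q])[0]+125
    if len(b): pt.append((q+.5,b[0]*1.))
def seg(n,pts,z):
    v=line(pts); a=v[2:]; X=unproj(W,[a-v[:2]*15-.5,a-.5,a+v[:2]*15-.5],z); d=X[2]-X[0]
    print(n,X[1],np.degrees(np.arctan2(d[1],d[0])))
for n,p,z in(("L",L,.02),("R",Rr,.02),("T",Tp,.02),("pl",pl,.02),("pr",pr,.02),("pt",pt,.02)): seg(n,p,z)
tz=.299-.0949
print("flange", unproj(W,np.array([[344,219],[457,219]])/1.25,tz+.01), "blocktop",unproj(W,np.array([[361,398],[441,398]])/1.25,tz+.072))
save(W,"c2.png",(260,105,390,220),6)
E
```

```text
L [ 0.4465 -0.3582  0.02  ] -2.2450355089690994
R [ 0.4554 -0.263   0.02  ] 178.24383482020085
T [ 0.418  -0.3148  0.02  ] 88.32506883292021Traceback (most recent call last):
  File "<stdin>", line 25, in <module>
  File "<stdin>", line 23, in seg
  File "<stdin>", line 7, in line
cv2.error: OpenCV(4.12.0) /io/opencv/modules/imgproc/src/linefit.cpp:618: error: (-215:Assertion failed) npoints2 >= 0 || npoints3 >= 0 in function 'fitLine'
```

```bash
python3 - <<'E'
from h import *
np.set_printoptions(precision=4,suppress=True)
W=np.load("w2.npy",allow_pickle=True).item()
tz=.299-.0949
print("flange", unproj(W,np.array([[344,219],[457,219]])/1.25,tz+.01), "blocktop low-x edge",unproj(W,np.array([[373,247],[430,247]])/1.25,tz+.072),"blk",unproj(W,np.array([[361,398],[441,398]])/1.25,tz+.072))
save(W,"c2.png",(260,105,390,220),6)
E
```

```text
flange [[ 0.4387 -0.3378  0.2141]
 [ 0.4392 -0.2919  0.2141]] blocktop low-x edge [[ 0.4348 -0.3223  0.2761]
 [ 0.435  -0.3071  0.2761]] blk [[ 0.4804 -0.327   0.2761]
 [ 0.4807 -0.3036  0.2761]]
```

View pics/c2.png

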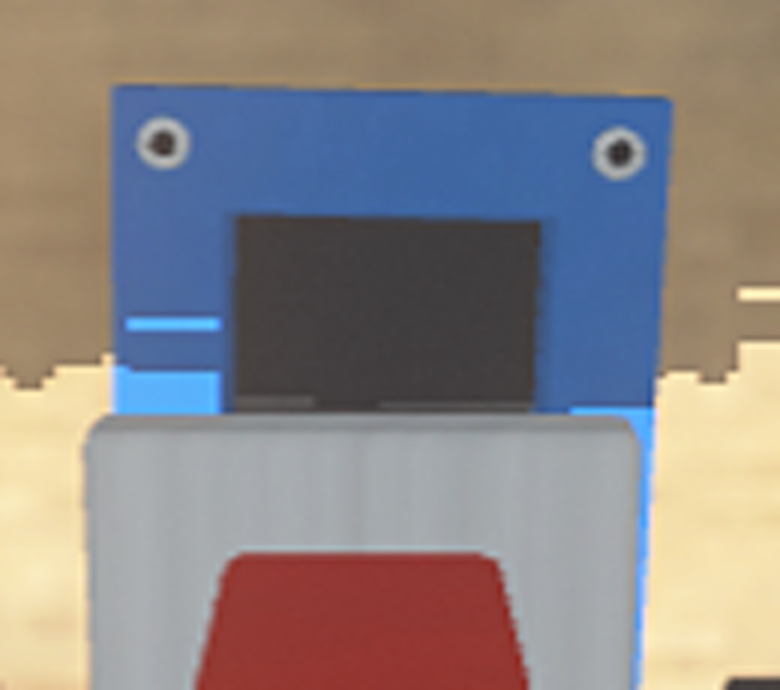

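>>> {"op": "send_rows", "data": {"deltas": [[[-0.0045, 0.0048, 0.02], 0.013], [[-0.0045, 0.0048, 0.055], 0.013], [[-0.0045, 0.0048, 0.09], 0.013], [[-0.0045, 0.0048, 0.12], 0.013], [[-0.0045, 0.0048, 0.145], 0.013]]}}

```text
clock: 10.75
tool_pos: [0.4754, -0.3093, 0.1838]
orientation: [179.9, -0.1, 178.6]
force: [-0.3, -0.3, -2.9]
opening: 0.024
gripper_force: 30.0
```

>>> {"op": "send_rows", "data": {"deltas": [[[0, 0, 0.02], 0], [[0, 0, 0.035], 0], [[0, 0, 0.041], 0], [[0, 0, 0.041], 0], [[0, 0, 0.041], 0]]}}

```text
clock: 11.17
tool_pos: [0.4764, -0.3105, 0.1534]
orientation: [-180.0, 0.0, 178.5]
force: [-0.3, 0.4, -2.8]
opening: 0.0237
gripper_force: 30.0
```

```bash
python3 - <<'E'
from h import *
np.set_printoptions(precision=4,suppress=True)
o=ctrl.get_obs();print(o["tool_pos"],o["orientation"])
W=ctrl.snapshot("wrist");np.save("w3.npy",W,allow_pickle=True)
S=ctrl.snapshot("scene");np.save("s3.npy",S,allow_pickle=True)
a=cv2.resize(W["color"][90:240,240:400,::-1],None,fx=4,fy=4,interpolation=cv2.INTER_CUBIC)
uv=proj(S,[.4735,-.313,.03])[0].astype(int);print(uv)
b=cv2.resize(S["color"][uv[1]-45:uv[1]+35,uv[0]-40:uv[0]+40,::-1],(600,600),interpolation=cv2.INTER_CUBIC)[:, :]
cv2.imwrite("pics/w3.png",a);cv2.imwrite("pics/s3.png",b)
E
```

```text
[ 0.4764 -0.3105  0.1534] [-179.9882    0.0094  178.5256]
[416 148]
```

View pics/w3.png

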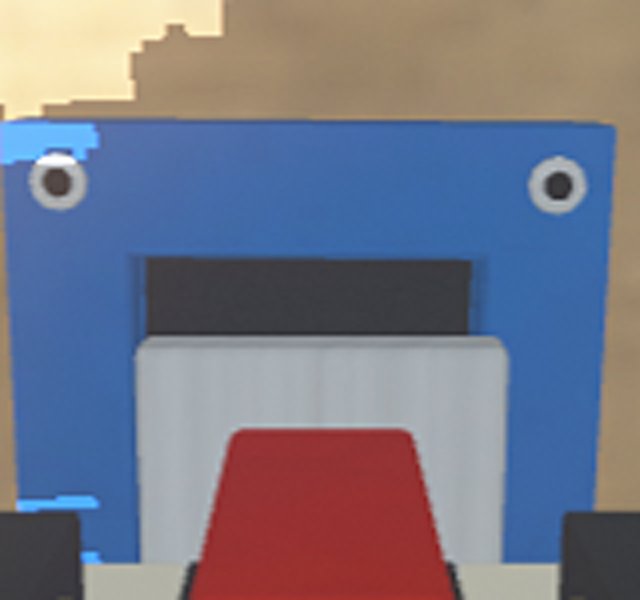

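View pics/s3.png

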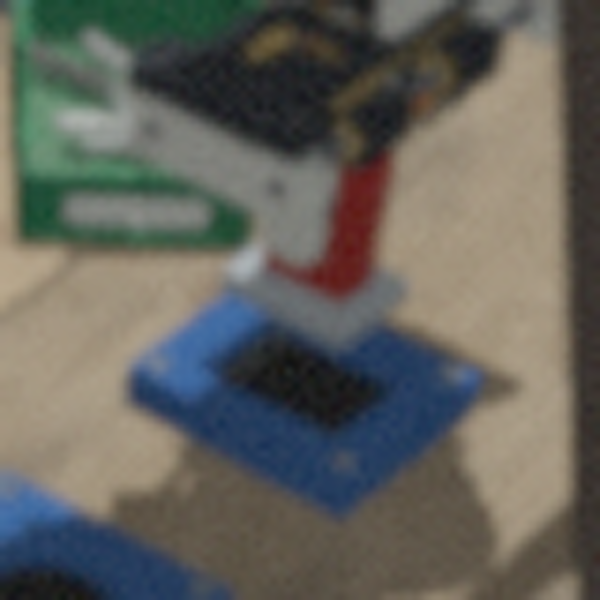

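```bash
cat > m.py <<'E'
from h import *
np.set_printoptions(precision=4,suppress=True)
W=np.load("w3.npy",allow_pickle=True).item();S=np.load("s3.npy",allow_pickle=True).item()
u=lambda l,z:unproj(W,np.array(l)/4+[240,90]-.4,z)
print("cam",(lambda K,R,t:-R.T@t)(*cam(W)))
e=u([[4,122],[615,125]],.02);print("edge",e,np.linalg.norm(e[1]-e[0]))
k=u([[133,256],[487,260]],.02);print("pocket",k,np.linalg.norm(k[1]-k[0]))
a=np.radians(-1.7);ax=np.array([np.cos(a),np.sin(a),0])
print("centre",e.mean(0)+.055*ax,k.mean(0)+.034*ax)
tz=.1534-.0949
for dz in(0,-.003,-.006):
    f=u([[136,350],[508,350]],tz+.01+dz);b=u([[136,339],[508,339]],tz+dz)
    print(dz,"flange top",f,np.linalg.norm(f[1]-f[0]),"bottom edge x",b[0,0],"centre",f.mean(0)+.03*ax)
# scene: flange lowest corner (near -x,+y?) 
o=proj(S,[.4735,-.313,.03])[0].astype(int)
g=lambda l:np.array(l)/7.5+[o[0]-40,o[1]-45]
pc=unproj(S,g([[130,375],[342,500],[482,378],[235,292]]),.02);print("plate corners",pc,pc.mean(0))
for z in(tz,tz-.004): print("flange corner bottom",z,unproj(S,g([[345,352]]),z))
c,s=ax[:2]
for x,y in((.4755,-.3125),): print(proj(S,[[x+c*p-s*q,y+s*p+c*q,tz] for p,q in((-.03,.024),(-.03,-.024),(.03,.024))])*1.0-[o[0]-40,o[1]-45])
E
python3 m.py
```

```text
cam [ 0.4097 -0.3072  0.2455]
edge [[ 0.4171 -0.3567  0.02  ]
 [ 0.42   -0.2619  0.02  ]] 0.0948693308624637
pocket [[ 0.4384 -0.3379  0.02  ]
 [ 0.4405 -0.2817  0.02  ]] 0.05625851470258988
centre [ 0.4735 -0.3109  0.02  ] [ 0.4734 -0.3108  0.02  ]
0 flange top [[ 0.4441 -0.3316  0.0685]
 [ 0.4454 -0.2845  0.0685]] 0.04716112838850737 bottom edge x 0.4445953813661489 centre [ 0.4747 -0.3089  0.0685]
-0.003 flange top [[ 0.4447 -0.332   0.0655]
 [ 0.446  -0.2841  0.0655]] 0.04796033507967964 bottom edge x 0.44515566895597547 centre [ 0.4753 -0.3089  0.0655]
-0.006 flange top [[ 0.4453 -0.3324  0.0625]
 [ 0.4466 -0.2837  0.0625]] 0.048759541770851914 bottom edge x 0.4457159565458021 centre [ 0.4759 -0.309   0.0625]
plate corners [[ 0.5203 -0.2587  0.02  ]
 [ 0.4116 -0.2495  0.02  ]
 [ 0.4115 -0.3534  0.02  ]
 [ 0.5203 -0.3348  0.02  ]] [ 0.4659 -0.2991  0.02  ]
flange corner bottom 0.05850000000000001 [[ 0.4399 -0.2847  0.0585]]
flange corner bottom 0.05450000000000001 [[ 0.4423 -0.2894  0.0545]]
[[44.7455 45.6102]
 [53.8922 38.5726]
 [28.3539 37.3034]]
```

>>> {"op": "send_rows", "data": {"deltas": [[[0, 0, 0.01], 0.001], [[0, 0, 0.02], 0.001], [[0, 0, 0.028], 0.001], [[0, 0, 0.028], 0.001], [[0, 0, 0.028], 0.001]]}}

```text
clock: 11.68
tool_pos: [0.4756, -0.311, 0.1298]
orientation: [180.0, -0.1, 178.4]
force: [0.1, 0.3, -2.9]
opening: 0.0237
gripper_force: 30.0
```

>>> {"op": "send_rows", "data": {"deltas": [[[0, 0, 0], 0], [[0, 0, 0], 0], [[0, 0, 0], 0], [[0, 0, 0], 0], [[0, 0, 0], 0]]}}

```text
clock: 12.1
tool_pos: [0.4761, -0.311, 0.1308]
orientation: [-180.0, 0.0, 178.4]
force: [0.4, 0.0, -3.5]
opening: 0.0234
gripper_force: 30.0
```

>>> {"op": "send_rows", "data": {"deltas": [[[0.0013, -0.002, 0.002], 0], [[0.0013, -0.002, 0.005], 0], [[0.0013, -0.002, 0.005], 0], [[0.0013, -0.002, 0.005], 0], [[0.0013, -0.002, 0.005], 0]]}}

```text
clock: 12.52
tool_pos: [0.475, -0.3126, 0.1265]
orientation: [180.0, -0.0, 178.4]
force: [-0.1, -0.2, -2.7]
opening: 0.0239
gripper_force: 30.0
```

>>> {"op": "send_rows", "data": {"deltas": [[[0, 0, 0], 0], [[0, 0, 0], 0], [[0, 0, 0], 0], [[0, 0, 0], 0], [[0, 0, 0], 0]]}}

```text
clock: 12.93
tool_pos: [0.475, -0.3126, 0.1266]
orientation: [-180.0, 0.0, 178.4]
force: [-0.4, -0.1, -2.8]
opening: 0.0237
gripper_force: 30.0
```

```bash
python3 - <<'E'
from h import *
o=ctrl.get_obs();print(o["tool_pos"],o["orientation"],o["force"])
W=ctrl.snapshot("wrist");np.save("w3.npy",W,allow_pickle=True)
cv2.imwrite("pics/w4.png",cv2.resize(W["color"][80:230,240:400,::-1],None,fx=4,fy=4,interpolation=cv2.INTER_CUBIC))
E
```

```text
[ 0.47500019 -0.3125664   0.12659473] [-1.79999245e+02  3.04505486e-03  1.78362088e+02] [-0.40513891 -0.11429398 -2.81566917]
```

View pics/w4.png

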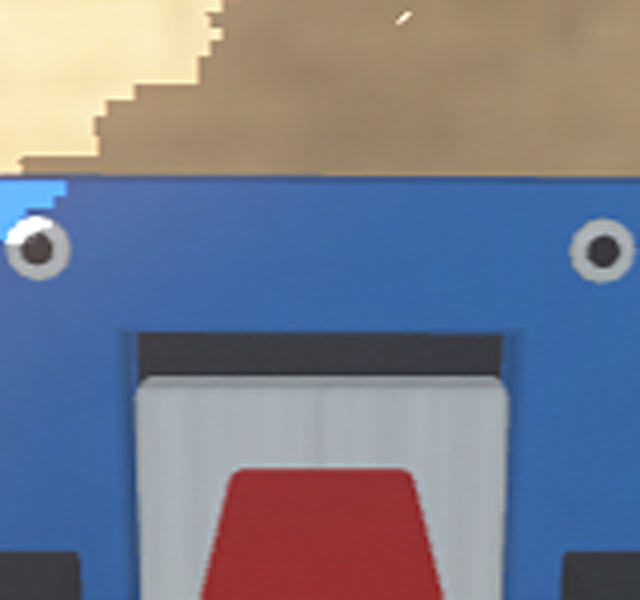

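The last look shows the flange (columns 136–508) centred within the pocket mouth (122–525). Next is the offset along x.

```bash
python3 - <<'E'
from h import *
np.set_printoptions(precision=4,suppress=True)
W=np.load("w3.npy",allow_pickle=True).item()
u=lambda l,z:unproj(W,np.array(l)/4+[240,80]-.4,z)
a=np.radians(-1.7);ax=np.array([np.cos(a),np.sin(a),0])
k=u([[122,331],[525,333]],.02);s=u([[38,249],[602,250]],.02);e=u([[320,179]],.02)
print(k,k.mean(0)+.034*ax,s.mean(0),np.linalg.norm(s[1]-s[0]),e+.055*ax)
for z in(.0317,.0287):
    f=u([[136,388],[509,388]],z+.01);b=u([[320,377]],z);print(f,np.linalg.norm(f[1]-f[0]),f.mean(0)+.03*ax,b+.03*ax)
E
```

```text
[[ 0.4384 -0.3381  0.02  ]
 [ 0.4403 -0.2813  0.02  ]] [ 0.4733 -0.3107  0.02  ] [ 0.4278 -0.3098  0.02  ] 0.07832676781878645 [[ 0.4732 -0.3112  0.02  ]]
[[ 0.4424 -0.3336  0.0417]
 [ 0.4438 -0.2863  0.0417]] 0.047279438360204804 [ 0.4731 -0.3108  0.0417] [[ 0.4735 -0.3112  0.0317]]
[[ 0.443  -0.334   0.0387]
 [ 0.4444 -0.2859  0.0387]] 0.0480805009864113 [ 0.4737 -0.3109  0.0387] [[ 0.4741 -0.3112  0.0287]]
```

Carrier and pocket centres agree to within 1 mm, the yaw to within about 0.3°, and the height is about 1 cm. I'm handing it in.

```bash
python3 -c "
from plant import ctrl
print(ctrl.close_job())"
```

```text
the job is handed in; nothing more can be done
None
```

The red carrier is out of the rail and held upright and still about 1 cm above the oblong pocket, centred and turned to fit by the wrist-camera measurements (within about 1 mm and 0.3°); the job was handed in at about 13 s.

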